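# Mount the dial-indicator carriage on the dovetail rail and clamp it

### The job

Slide the dial-indicator carriage (the one with the red rib) onto the dovetail rail from its tapered nose until it is fully home against the red end stop. Then tighten its black side clamp knob by turning it clockwise, seen from above, to its stop (a bit under a quarter turn), and let go. Leave the carriage with the blue rib where it stands.

Things in the scene. Friction and masses are not known exactly. Their poses are not given: they have to be found in the camera images.
- carriage_grip (a point): Centre of the red rib of the loose dial carriage (0.4 kg, standing on the table), 60 mm above its underside; z up. Rib: 50 long (x), 18 thick (y), 48 high; grasp it across y. Under it an aluminium block, 60 (x) x 64 (y), top 34 mm above the underside, with a dovetail channel along x. Clamp knob on a lug 75 mm out at +y; white-faced dial at -y (55 mm out, 44 across, top at 33).
- rail_home (a point): Where the red rib's centre stands when the carriage is fully home; 76 mm above the table. Its x axis is the slide direction, nose to red stop; z up. Keep the carriage's x along it. The carriage then rides 16 mm above the table, with 2 mm play each side and 6 mm free lift. Its leading face (30 mm ahead) meets the stop (48 mm high). Rib centre 150 mm behind this point = 20 mm clear of the nose.
- rail_nose (a point): Top of the dovetail's free end (nose), 30 mm above the table, 100 mm behind rail_home, same axes. The steel dovetail is 131 long, 22 wide below and 36 above, from 12 to 34 mm above the table, on a dark plate 170 x 90 x 12; it is entered only endwise, here. Over its first 25 mm it tapers: 24 wide on top at the tip and 4 mm lower, to lead the carriage on.
- clamp_grip (a point): Centre of the black bar of the clamp knob on the red-ribbed carriage, 43 mm above the carriage's underside. Bar: 40 long (its own x), 12 thick (its own y), 36 high; lug top 29 mm below this point. The frame turns with the bar about the vertical. Grasp across y from above and turn; it takes about 0.06 N m.
- clamp (a joint): Clamp knob angle, rad: 0 = loose, bar along the carriage's x; grows clockwise seen from above (bar yaw relative to the carriage = minus this value); hard stop at 1.45 = tight. Starts between 0 and 0.25 and stays where it is left.
- other_grip (a point): Centre of the blue rib of the other carriage, 60 mm above the table: a bystander of the same size, with a brass V-block in place of the dial. Leave it alone.

How it is judged:
By the outcome, as a careful person would: the job done as asked, in the order asked, and still so for the second after the job is handed in, with the robot touching nothing.
It also fails if it takes over 53 s, if anything falls off the work surface, if the arm or the gripper's body presses on something with over 40 N, if the wrist force passes 120 N, or if a joint passes its speed limit or range.

### The arm

A 7-joint arm with a two-finger parallel gripper is mounted at the origin on the work surface. World frame = base frame: x ahead of the robot, y to its left, z up, the work surface at z = 0. Lengths are in m, angles in rad, forces in N, time in s.
With the tool pointing down it reaches from about 0.35 to 0.9 m from the base axis. Payload 8.1 kg.
Tool frame: the origin (TCP) lies between the finger pads; the fingertips stand ahead of it and the grasp point (between the pads) is the TCP (arm.nose_length is the z of the fingertips in the tool frame, in m); z points along the fingers, y is the line along which they close (so a half turn about z gives the same grasp; the last joint's range is limited). The gripper opens to 92 mm and grips with 3 to 60 N. Pads are 19 mm wide; open, the fingers measure 130 mm over their backs; the gripper's body (75 mm by 190 mm) begins 47 mm behind the grasp point.
Start: joints at [1.043, 0.434, 0.025, 1.573, -0.012, 1.134, -0.075], TCP at [0.258, -0.569, 0.246] pointing down, gripper open.
Joint ranges: [-2.62, 2.62], [-0.44, 2.09], [-1.27, 1.32], [0.08, 2.57], [-1.32, 4.46], [0.12, 2], [-2.74, 2.74]. Speed limits (rad/s): [2.22, 2.22, 3.01, 3.01, 3.14, 3.14, 3.14].

### API

Orientations are given as a rotation vector (axis times angle).
In Python, from cell import sensors, optics, arm gives the robot as it stands.
- The arm moves only by the tool arm_command, never from a script. Its argument "deltas" is one flat list of numbers, 7 for each row, row after row: the turn, a rotation vector about the world's x, y, z as a fraction of full scale, then the shift along the world's x, y, z as a fraction of full scale, then the finger opening in mm, from 0 to 91.8. In form: [wx, wy, wz, dx, dy, dz, fingers, wx, wy, wz, dx, dy, dz, fingers, ...]. A call has 1 to 20 rows; each row is the pose to reach, as a shift and turn from the pose commanded when the call began; what a row does not reach only later rows make up. Full scale, the value 1, is 1 m for a shift and 90 degrees for a turn. A row lasts 1/10 s, in which the tool goes at most 50 mm and 8.59 degrees, less where a joint would pass 70% of its speed; a pose out of reach is approached as far as the arm can. A call with a number of a shift or a turn outside -1 to 1 is refused whole. A call with a gripper value outside its range is refused whole. The fingers move at their own pace and stop on an object; "force" is the grip in N (left out, the last holds). Time passes only in rows, so rows that repeat a pose let the fingers close. It gives the time, the measured TCP pose, the force, the opening and the grip force at its end, in the units of the state.
- sensors.observe(): the state, without advancing time (a new reading comes with each control period).
- optics.get_image(name): name is "scene" or "top" or "wrist"; returns the picture (384x512x3 uint8, blue, green, red); there is no depth.
- optics.calibration(name): a dict with "camera_matrix" (3x3 intrinsics, pixels), "rvec" (rotation vector, rad) and "tvec" (3), from world to camera coordinates, as OpenCV has them. Camera axes: x right, y down, z forward; pixel columns grow to the right and rows downward; lengths in m; the calibration is good to about 2 mm. A picture is of the moment at which its call begins: read the wrist's pose just before it. calibration takes no time and is no camera call; for the wrist camera it gives the pose at the moment of the call.
- arm.sign_off(): hands the job in; it is judged then, once.
The state is a dict: "clock": time; "joints": joint angles; "dq": joint speeds; "joint_efforts": joint torques, N m; "position": TCP position; "ee_rot": TCP orientation; "force": force on the tool from outside, world axes, zero at the start; "ft_torque": the same for the moment, N m; "width": opening from 0.0 (shut) to 1.0 (fully open); "gripper_force": force on a finger pad.
Only numpy, scipy, OpenCV 4.12 (cv2) and the standard library are available. Lean on these libraries where they do the work, as an engineer would, in place of code of your own. Each camera call takes 0.05 s, during which the arm holds its last target. There are 200 camera calls.

## Working session

There is one attempt and no reset: what is moved stays moved. The work goes in short steps, Python scripts to look and compute and a tool call to move; the robot and the scene stay as the last step left them, time stands still between calls to the robot, and variables do not carry over. Pictures are saved under pics/ and viewed, at most 10 in all, crops included, and the job is handed in when it is done.

Besides the shell and the picture viewer there is one more tool, called after "Call:" as name(argument=value, ...) on one line, values as JSON. arm_command: Moves the arm, as the interface text tells. Its arguments: {"type":"object","properties":{"deltas":{"type":"array","items":{"type":"number"}},"force":{"type":"number"}},"required":["deltas"]}

```bash
mkdir -p pics; python3 - <<'E'
from cell import sensors, optics, arm
import cv2
s=sensors.observe();print({k:s[k] for k in("clock","position","ee_rot","width","force")},arm.nose_length)
for n in("scene","top"):
    cv2.imwrite(f"pics/{n}0.png",cv2.resize(optics.get_image(n),(800,600),interpolation=cv2.INTER_CUBIC))
    c=optics.calibration(n);print(n,c)
E
```

```text
{'clock': 0.0, 'position': array([ 0.25731676, -0.56904136,  0.24493903]), 'ee_rot': array([-3.06954150e+00, -6.61883785e-01,  8.15917513e-04]), 'width': 0.9994651829916628, 'force': array([-0.52776525, -0.36579927,  0.2912569 ])} 0.019
scene {'camera_matrix': array([[388.49609173,   0.        , 258.65519497],
       [  0.        , 388.49609173, 196.80079586],
       [  0.        ,   0.        ,   1.        ]]), 'rvec': array([ 1.24486649,  2.4600326 , -0.75945107]), 'tvec': array([ 0.32232288, -0.29551931,  1.13842282])}
top {'camera_matrix': array([[370.62521192,   0.        , 254.50588598],
       [  0.        , 370.62521192, 189.30475684],
       [  0.        ,   0.        ,   1.        ]]), 'rvec': array([ 2.17002659, -2.14195082,  0.16751741]), 'tvec': array([-0.03296483,  0.52761381,  0.86670587])}
```

View pics/top0.png

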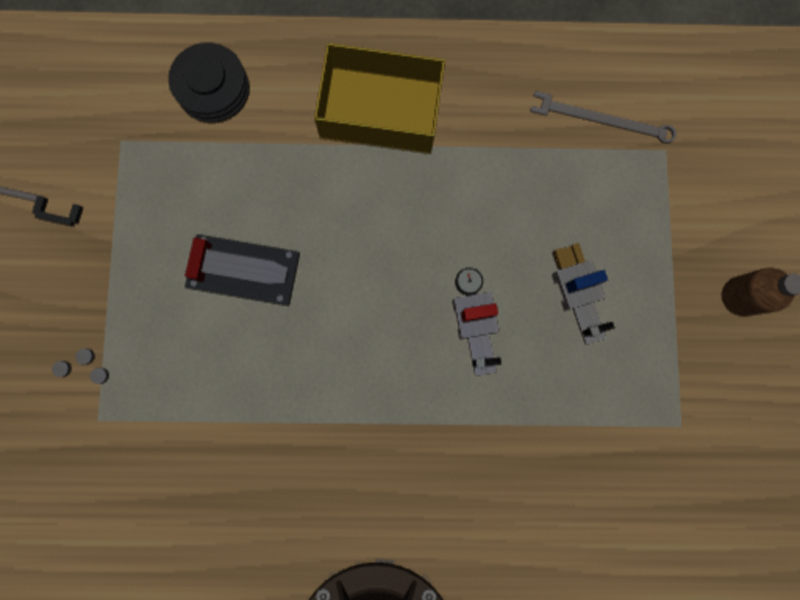

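View pics/scene0.png

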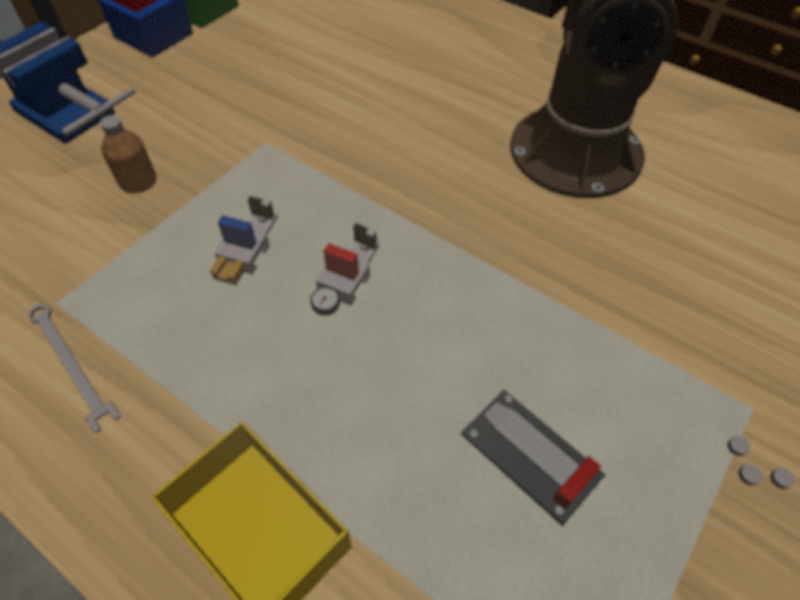

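The top view shows the rail at left with its red stop at (198,258) and nose at about (290,270). The red carriage is at (480,312), with its dial at (469,280) and knob at (487,362). I'll enlarge the top view to measure.

```bash
cat > h.py <<'E'
import numpy as np, cv2
from cell import sensors, optics, arm
def ray(c,uv,z):
    R=cv2.Rodrigues(np.array(c["rvec"]))[0];C=-R.T@np.array(c["tvec"])
    p=cv2.undistortPoints(np.array([[uv]],float),c["camera_matrix"],None)[0,0]
    d=R.T@np.array([p[0],p[1],1]);return C+d*(z-C[2])/d[2]
def proj(c,P): return cv2.projectPoints(np.array(P,float).reshape(-1,3),np.array(c["rvec"]),np.array(c["tvec"]),c["camera_matrix"],None)[0][:,0]
E
python3 - <<'E'
from h import *
i=optics.get_image("top")
a=cv2.resize(i[140:205,112:202],None,fx=8,fy=8,interpolation=cv2.INTER_CUBIC)[:, :]
b=cv2.resize(i[148:246,285:330],None,fx=6,fy=6,interpolation=cv2.INTER_CUBIC)
cv2.imwrite("pics/a.png",np.clip(a*1.4,0,255));
cv2.imwrite("pics/b.png",np.clip(b*1.4,0,255));print(a.shape,b.shape)
E
```

```text
(520, 720, 3) (588, 270, 3)[ WARN:0@0.360] global loadsave.cpp:1063 imwrite_ Unsupported depth image for selected encoder is fallbacked to CV_8U.
```

View pics/a.png

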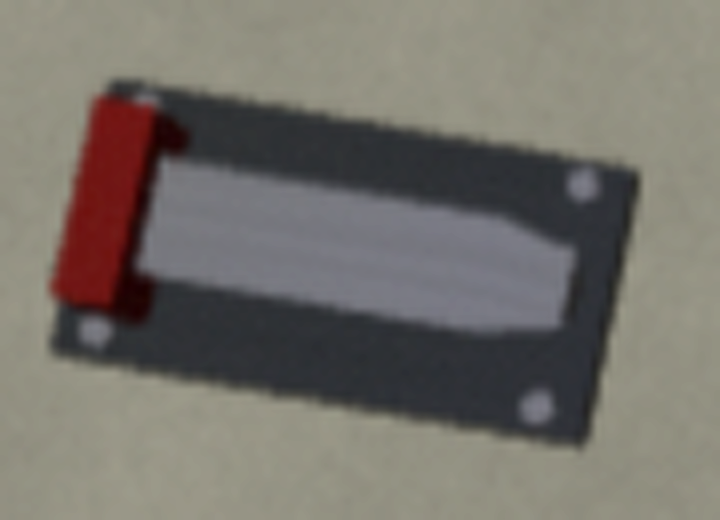

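View pics/b.png

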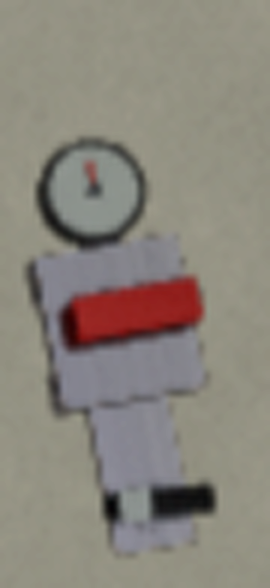

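```bash
python3 - <<'E'
from h import *
c=optics.calibration("top")
A=lambda u,v,z: ray(c,((u+.5)/8-.5+112,(v+.5)/8-.5+140),z)
B=lambda u,v,z: ray(c,((u+.5)/6-.5+285,(v+.5)/6-.5+148),z)
ang=lambda d: np.degrees(np.arctan2(d[1],d[0]))
P=[A(*p,.012) for p in((115,82),(638,170),(585,445),(52,352))]
print("plate c",np.mean(P,0),"ang",ang(P[0]-P[1]),ang(P[3]-P[2]),ang(P[3]-P[0])-90, [np.linalg.norm(P[i]-P[i-1]) for i in range(4)])
n=A(567,287,.03);print("nose",n)
s=[A(*p,.048) for p in((97,97),(157,103),(113,307),(52,288))];print("stop c",np.mean(s,0),"front edge mid",(s[1]+s[2])/2)
e=(A(158,165,.034)+A(140,272,.034))/2
print("axis",ang(e-n), np.linalg.norm(e[:2]-n[:2]))
K=[B(*p,.034) for p in((38,260),(178,235),(208,385),(60,412))]
print("blk c",np.mean(K,0),"ang",ang(K[0]-K[1]),ang(K[3]-K[2]),ang(K[3]-K[0])-90,ang(K[2]-K[1])-90)
r=[B(*p,.084) for p in((78,300),(200,280),(203,315),(82,337))]
print("rib c",np.mean(r,0),ang(r[0]-r[1]),ang(r[3]-r[2]))
d=B(92,190,.033);k=B(161,501,.061);print("dial",d,"knob",k,ang(k-d)-90,np.linalg.norm((k-d)[:2]))
print("bar",ang(B(108,505,.061)-B(213,497,.061)))
E
```

```text
plate c [0.57132783 0.22407972 0.012     ] ang 81.1463566781041 80.83839155445591 80.57850003568018 [np.float64(0.08784708875038894), np.float64(0.16800634358700145), np.float64(0.08875260177582223), np.float64(0.16917765285144426)]
nose [0.56098668 0.15175563 0.03      ]
stop c [0.5829697  0.28878287 0.048     ] front edge mid [0.58119372 0.27957492 0.048     ]
axis 81.65209463073694 0.12932172023612606
blk c [ 0.50047305 -0.14919109  0.034     ] ang 100.9777498797126 101.02984400966865 -261.9119187077671 -259.33809792211514
rib c [ 0.50076635 -0.14927829  0.084     ] 100.11556698209239 101.06946109794202
dial [ 0.55519335 -0.13777398  0.033     ] knob [ 0.42770566 -0.16024473  0.061     ] -260.0038222605586 0.12945286711512194
bar 95.01947953124788
```

Call:
arm_command(deltas=[0, 0, 0.846, 0.2425, 0.42, -0.096, 50, 0, 0, 0.846, 0.2425, 0.42, -0.096, 50, 0, 0, 0.846, 0.2425, 0.42, -0.096, 50, 0, 0, 0.846, 0.2425, 0.42, -0.096, 50, 0, 0, 0.846, 0.2425, 0.42, -0.096, 50, 0, 0, 0.846, 0.2425, 0.42, -0.096, 50, 0, 0, 0.846, 0.2425, 0.42, -0.096, 50, 0, 0, 0.846, 0.2425, 0.42, -0.096, 50, 0, 0, 0.846, 0.2425, 0.42, -0.096, 50, 0, 0, 0.846, 0.2425, 0.42, -0.096, 50, 0, 0, 0.846, 0.2425, 0.42, -0.096, 50, 0, 0, 0.846, 0.2425, 0.42, -0.096, 50, 0, 0, 0.846, 0.2425, 0.42, -0.096, 50, 0, 0, 0.846, 0.2425, 0.42, -0.096, 50], force=25)

```text
clock: 1.55
position: [0.4995, -0.1511, 0.1499]
ee_rot: [2.012, 2.412, -0.001]
force: [-1.0, -0.0, -0.6]
width: 0.545
gripper_force: 0.0
```

```bash
cat > w.py <<'E'
from h import *
import sys
s=sensors.observe();c=optics.calibration("wrist");i=optics.get_image("wrist")
cv2.imwrite(f"pics/{sys.argv[1]}.png",np.clip(cv2.resize(i,(768,576),interpolation=cv2.INTER_CUBIC)*1.3,0,255).astype(np.uint8))
np.savez(sys.argv[1],**c)
R=cv2.Rodrigues(s["ee_rot"])[0]
print(s["clock"],s["position"],"tooly",np.degrees(np.arctan2(R[1,1],R[0,1])),"toolz",R[:,2],s["joints"],s["force"])
E
python3 w.py w1
```

```text
1.55 [ 0.4994809  -0.15111762  0.14985217] tooly 10.321956880576582 toolz [-1.46667979e-04 -7.58125478e-04 -9.99999702e-01] [ 0.50096195  0.41079137 -0.40721451  1.91337424  0.21145872  0.85896214
  0.16521935] [-0.96154565 -0.00715701 -0.62142964]
```

View pics/w1.png

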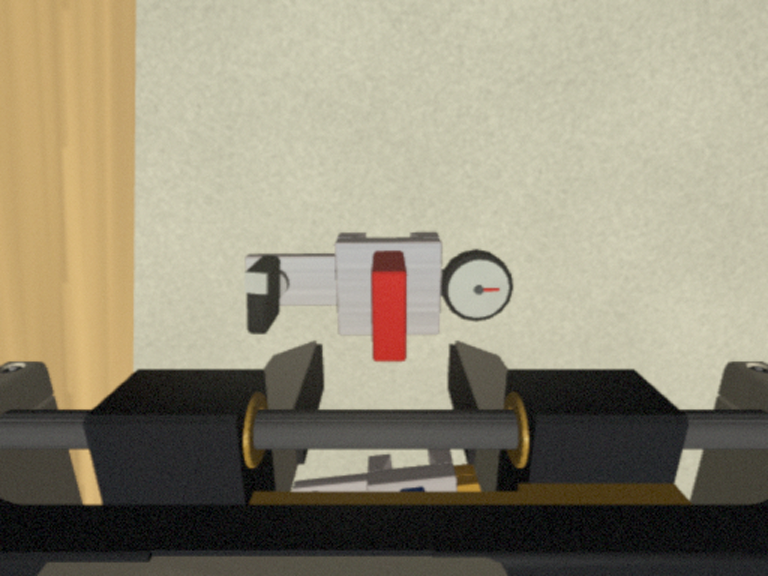

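The wrist view shows the rib aligned with the image, its top face at (372–407, 269–360). The block spans (337–440, 243–334), and the knob bar is at (263,293).

```bash
python3 - <<'E'
from h import *
c=dict(np.load("w1.npz"))
P=lambda u,v,z: ray(c,((u+.5)/1.5-.5,(v+.5)/1.5-.5),z)
ang=lambda d: np.degrees(np.arctan2(d[1],d[0]))
r=[P(*p,.084) for p in((372,269),(405,269),(407,360),(373,360))];print("rib",np.mean(r,0),ang(r[0]-r[3]),ang(r[1]-r[2]),np.linalg.norm(r[0]-r[3]),np.linalg.norm(r[0]-r[1]))
b=[P(*p,.034) for p in((337,243),(440,243),(440,334),(337,334))];print("blk",np.mean(b,0),ang(b[0]-b[3]),ang(b[1]-b[2]),np.linalg.norm(b[0]-b[3]),np.linalg.norm(b[0]-b[1]))
E
```

```text
rib [ 0.50039107 -0.14670212  0.084     ] 100.36353217626137 102.28163654643383 0.04849516557886852 0.015887941388965456
blk [ 0.50079148 -0.14913402  0.034     ] 98.36596365209522 102.45415978068947 0.0581545570226656 0.060619751348092894
```

Call:
arm_command(deltas=[0, 0, 0, 0.001, 0.0025, -0.045, 50, 0, 0, 0, 0.001, 0.0025, -0.08, 50, 0, 0, 0, 0.001, 0.0025, -0.088, 50, 0, 0, 0, 0.001, 0.0025, -0.088, 50, 0, 0, 0, 0.001, 0.0025, -0.088, 10, 0, 0, 0, 0.001, 0.0025, -0.088, 10, 0, 0, 0, 0.001, 0.0025, -0.088, 10, 0, 0, 0, 0.001, 0.0025, -0.088, 10, 0, 0, 0, 0.001, 0.0025, -0.088, 10, 0, 0, 0, 0.001, 0.0025, -0.088, 10], force=30)

```text
clock: 2.6
position: [0.5012, -0.1471, 0.0623]
ee_rot: [2.009, 2.414, -0.0]
force: [-2.0, 0.1, 6.9]
width: 0.193
gripper_force: 30.0
```

Call:
arm_command(deltas=[0, 0, 0, 0, 0, 0.015, 10, 0, 0, 0, 0, 0, 0.03, 10, 0, 0, -0.03, 0.007, 0.03, 0.035, 10, 0, 0, -0.06, 0.014, 0.065, 0.035, 10, 0, 0, -0.09, 0.021, 0.1, 0.035, 10, 0, 0, -0.12, 0.028, 0.135, 0.035, 10, 0, 0, -0.15, 0.035, 0.17, 0.035, 10, 0, 0, -0.18, 0.042, 0.205, 0.03, 10, 0, 0, -0.21, 0.048, 0.23, 0.025, 10, 0, 0, -0.216, 0.0505, 0.24, 0.02, 10, 0, 0, -0.216, 0.0505, 0.24, 0.02, 10, 0, 0, -0.216, 0.0505, 0.24, 0.02, 10, 0, 0, -0.216, 0.0505, 0.24, 0.02, 10])

```text
clock: 3.9
position: [0.5513, 0.0909, 0.0817]
ee_rot: [2.39, 2.039, -0.002]
force: [0.5, -0.0, -4.7]
width: 0.196
gripper_force: 30.0
```

```bash
python3 w.py w2; python3 - <<'E'
from h import *
i=optics.get_image("top")
cv2.imwrite("pics/t2.png",np.clip(cv2.resize(i[135:205,110:230],None,fx=6.5,fy=6.5,interpolation=cv2.INTER_CUBIC)*1.4,0,255).astype(np.uint8))
E
```

```text
3.9 [0.55134816 0.09087319 0.08167885] tooly -9.067442922745961 toolz [-5.54418378e-04 -1.24278618e-03 -9.99999074e-01] [-0.04731249  0.53978613 -0.29413698  1.88996419  0.22325834  0.74441018
 -0.62539662] [ 0.4673406  -0.03583705 -4.67739097]
```

View pics/w2.png

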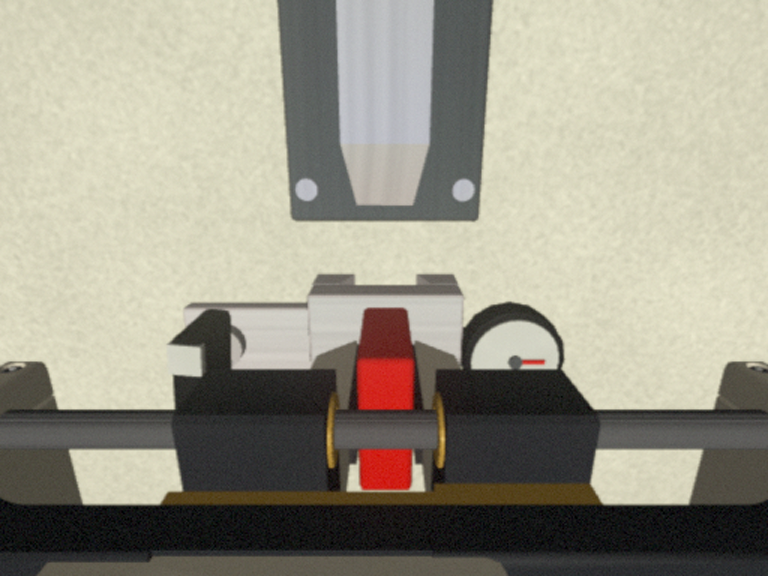

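The wrist view shows the nose tip at (356–414, 205), the shoulder at (341–430, 144) and the dovetail's far end at (337–433, 0). The channel is centred at about 386, so it looks aligned.

```bash
python3 - <<'E'
from h import *
c=dict(np.load("w2.npz"))
P=lambda u,v,z: ray(c,((u+.5)/1.5-.5,(v+.5)/1.5-.5),z)
a=P(385,205,.03);b=P(385.5,144,.034);e=P(385,0,.034);d=e-b
f=P(386.5,290,.0165+.034)
u=d[:2]/np.linalg.norm(d[:2]);n=np.array([-u[1],u[0]])
print(a,b,e,np.degrees(np.arctan2(d[1],d[0])),"lateral blk",(f[:2]-a[:2])@n,(f[:2]-b[:2])@n,"tcp",(np.array([.5513,.0909])-b[:2])@n, "gap lead face->nose",(a[:2]-f[:2])@u,"tcp->home",(a[:2]-np.array([.5513,.0909]))@u+.1)
p=[P(291,219,.012),P(478,219,.012)];print(np.mean(p,0))
E
```

```text
[0.56025222 0.15072532 0.03      ] [0.56438014 0.17514437 0.034     ] [0.57214346 0.22478798 0.034     ] 81.11201125634231 lateral blk -0.0005084358080349919 -0.00020290779063036947 tcp -9.295391094436599e-05 gap lead face->nose 0.03163890347684732 tcp->home 0.16049010610146988
[0.5586086  0.14214729 0.012     ]
```

Call:
arm_command(deltas=[0, 0, 0, 0.0016, 0.0099, 0, 10, 0, 0, 0, 0.0031, 0.0198, 0, 10, 0, 0, 0, 0.0047, 0.0296, 0, 10, 0, 0, 0, 0.0062, 0.0395, 0, 10, 0, 0, 0, 0.0078, 0.0494, 0, 10, 0, 0, 0, 0.0093, 0.0593, 0, 10, 0, 0, 0, 0.0109, 0.0691, 0, 10, 0, 0, 0, 0.0124, 0.079, 0, 10, 0, 0, 0, 0.014, 0.0889, 0, 10, 0, 0, 0, 0.014, 0.0889, 0, 10])

```text
clock: 5.0
position: [0.5656, 0.1843, 0.0818]
ee_rot: [-2.386, -2.043, -0.002]
force: [-1.0, 0.1, -5.0]
width: 0.19
gripper_force: 30.0
```

Call:
arm_command(deltas=[0, 0, 0, 0.0016, 0.0099, 0, 10, 0, 0, 0, 0.0031, 0.0198, 0, 10, 0, 0, 0, 0.0047, 0.0296, 0, 10, 0, 0, 0, 0.0062, 0.0395, 0, 10, 0, 0, 0, 0.0078, 0.0494, 0, 10, 0, 0, 0, 0.0085, 0.0543, 0, 10, 0, 0, 0, 0.0088, 0.0563, -0.001, 10, 0, 0, 0, 0.0088, 0.0563, -0.002, 10])

```text
clock: 5.8
position: [0.5743, 0.2384, 0.0796]
ee_rot: [2.388, 2.041, -0.0]
force: [0.4, -0.5, -5.6]
width: 0.195
gripper_force: 30.0
```

Call:
arm_command(deltas=[0, 0, 0, 0.0005, 0.003, -0.001, 10, 0, 0, 0, 0.0009, 0.006, -0.001, 10, 0, 0, 0, 0.0013, 0.008, -0.001, 10, 0, 0, 0, 0.0014, 0.009, -0.001, 10, 0, 0, 0, 0.0014, 0.009, -0.001, 10])

```text
clock: 6.3
position: [0.5757, 0.2475, 0.0787]
ee_rot: [-2.388, -2.041, -0.0]
force: [0.1, 0.3, -5.5]
width: 0.197
gripper_force: 30.0
```

Call:
arm_command(deltas=[0, 0, 0, 0.0002, 0.001, 0, 10, 0, 0, 0, 0.0003, 0.002, 0, 10, 0, 0, 0, 0.0005, 0.003, 0, 10, 0, 0, 0, 0.0006, 0.004, 0, 10, 0, 0, 0, 0.0006, 0.004, 0, 10])

```text
clock: 6.8
position: [0.5763, 0.2515, 0.0788]
ee_rot: [-2.388, -2.041, -0.0]
force: [-0.5, 0.6, -4.9]
width: 0.194
gripper_force: 30.0
```

Call:
arm_command(deltas=[0, 0, 0, 0.0002, 0.001, 0, 10, 0, 0, 0, 0.0003, 0.002, 0, 10, 0, 0, 0, 0.0003, 0.002, 0, 10])

```text
clock: 7.1
position: [0.5765, 0.2521, 0.0786]
ee_rot: [2.388, 2.04, -0.002]
force: [-0.8, -4.6, -2.1]
width: 0.197
gripper_force: 30.0
```

Call:
arm_command(deltas=[0, 0, 0, 0.0002, 0.001, -0.001, 10, 0, 0, 0, 0.0003, 0.002, -0.002, 10, 0, 0, 0, 0.0003, 0.002, -0.0025, 10, 0, 0, 0, 0.0003, 0.002, -0.0025, 10])

```text
clock: 7.5
position: [0.5766, 0.2522, 0.0784]
ee_rot: [2.388, 2.037, -0.005]
force: [-11.4, -14.4, 24.6]
width: 0.195
gripper_force: 30.0
```

Call:
arm_command(deltas=[0, 0, 0, -0.0003, -0.0015, 0.0015, 10, 0, 0, 0, -0.0003, -0.0015, 0.0015, 45, 0, 0, 0, -0.0003, -0.0015, 0.0015, 45, 0, 0, 0, -0.0003, -0.0015, 0.0015, 45, 0, 0, 0, -0.0003, -0.0015, 0.0015, 45, 0, 0, 0, -0.0003, -0.0015, 0.04, 45, 0, 0, 0, -0.0003, -0.0015, 0.08, 45, 0, 0, 0, -0.0003, -0.0015, 0.1, 45, 0, 0, 0, -0.04, -0.01, 0.1, 45, 0, 0, 0, -0.074, -0.025, 0.1, 45, 0, 0, 0, -0.074, -0.025, 0.1, 45, 0, 0, 0, -0.074, -0.025, 0.1, 45, 0, 0, 0, -0.074, -0.025, 0.1, 45])

```text
clock: 8.8
position: [0.504, 0.2307, 0.1765]
ee_rot: [2.388, 2.041, 0.002]
force: [-0.4, -0.6, 0.9]
width: 0.489
gripper_force: 0.0
```

```bash
python3 w.py w3
```

```text
8.8 [0.50404684 0.23074147 0.17652787] tooly -8.9759297223668 toolz [ 1.20901051e-03  7.56987405e-04 -9.99998983e-01] [-0.27923416  0.4148957  -0.33160671  1.81345861  0.16345635  0.93848405
 -0.83813102] [-0.37748014 -0.64410557  0.8743363 ]
```

View pics/w3.png

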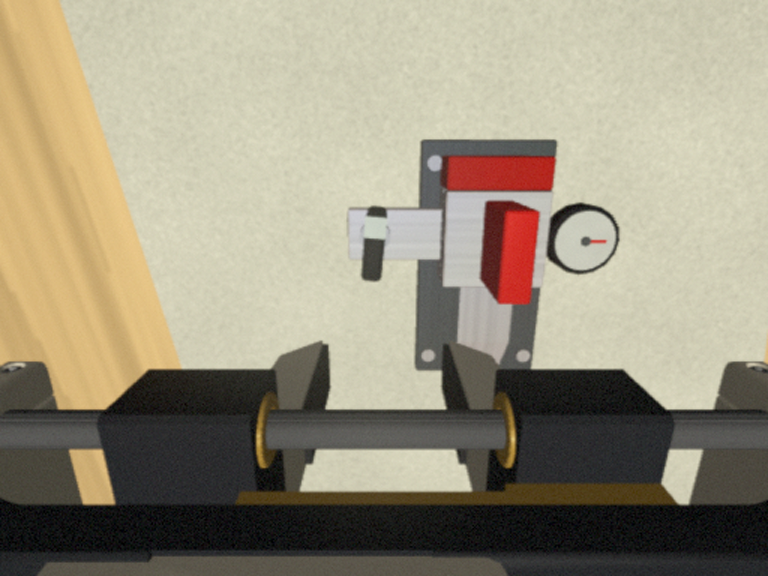

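The carriage is home against the stop. The bar's top face runs from (376,219) to (372,280).

```bash
python3 - <<'E'
from h import *
c=dict(np.load("w3.npz"))
P=lambda u,v,z: ray(c,((u+.5)/1.5-.5,(v+.5)/1.5-.5),z)
a=P(376,219,.077);b=P(372,280,.077);d=a-b
print((a+b)/2,np.degrees(np.arctan2(d[1],d[0])),np.linalg.norm(d))
print("nominal",[np.array([.5765,.251])+.075*np.array([np.cos(t),np.sin(t)]) for t in [np.radians(171)]])
E
```

```text
[0.50217989 0.26161588 0.077     ] 76.86074943476696 0.03453421614721388
nominal [array([0.50242337, 0.26273258])]
```

Call:
arm_command(deltas=[0, 0, -0.05, -0.0017, 0.0315, 0, 36, 0, 0, -0.05, -0.0017, 0.0315, -0.04, 36, 0, 0, -0.05, -0.0017, 0.0315, -0.075, 36, 0, 0, -0.05, -0.0017, 0.0315, -0.1, 36, 0, 0, -0.05, -0.0017, 0.0315, -0.1125, 36, 0, 0, -0.05, -0.0017, 0.0315, -0.1125, 36, 0, 0, -0.05, -0.0017, 0.0315, -0.1125, 36, 0, 0, -0.05, -0.0017, 0.0315, -0.1125, 5, 0, 0, -0.05, -0.0017, 0.0315, -0.1125, 5, 0, 0, -0.05, -0.0017, 0.0315, -0.1125, 5, 0, 0, -0.05, -0.0017, 0.0315, -0.1125, 5, 0, 0, -0.05, -0.0017, 0.0315, -0.1125, 5, 0, 0, -0.05, -0.0017, 0.0315, -0.1125, 5], force=20)

```text
clock: 10.15
position: [0.5017, 0.2619, 0.0642]
ee_rot: [2.467, 1.945, 0.001]
force: [-0.4, 0.4, 3.6]
width: 0.129
gripper_force: 20.0
```

Call:
arm_command(deltas=[0, 0, -0.07, 0, 0, 0, 5, 0, 0, -0.14, 0, 0, 0, 5, 0, 0, -0.21, 0, 0, 0, 5, 0, 0, -0.28, 0, 0, 0, 5, 0, 0, -0.35, 0, 0, 0, 5, 0, 0, -0.42, 0, 0, 0, 5, 0, 0, -0.49, 0, 0, 0, 5, 0, 0, -0.56, 0, 0, 0, 5, 0, 0, -0.63, 0, 0, 0, 5, 0, 0, -0.7, 0, 0, 0, 5, 0, 0, -0.77, 0, 0, 0, 5, 0, 0, -0.82, 0, 0, 0, 5, 0, 0, -0.84, 0, 0, 0, 5, 0, 0, -0.84, 0, 0, 0, 5, 0, 0, -0.84, 0, 0, 0, 5])

```text
clock: 11.65
position: [0.5021, 0.2617, 0.064]
ee_rot: [-3.141, -0.028, -0.002]
force: [4.3, -1.6, 3.5]
width: 0.129
gripper_force: 20.0
```

```bash
cat > st.py <<'E'
from h import *
s=sensors.observe();R=cv2.Rodrigues(s["ee_rot"])[0]
print(s["clock"],s["position"],np.degrees(np.arctan2(R[1,1],R[0,1])),s["force"],s["ft_torque"],s["joints"][6],s["width"])
E
python3 st.py
```

```text
11.65 [0.50207824 0.26170213 0.06404589] -88.98602815356564 [ 4.2895976  -1.64386853  3.46399664] [-0.30160549 -1.07843551 -0.03017514] -2.0654824168317814 0.1287497087997067
```

Call:
arm_command(deltas=[0, 0, -0.01, 0, 0, 0, 5, 0, 0, -0.02, 0, 0, 0, 5, 0, 0, -0.03, 0, 0, 0, 5, 0, 0, -0.04, 0, 0, 0, 5, 0, 0, -0.045, 0, 0, 0, 5, 0, 0, -0.045, 0, 0, 0, 5])

```text
clock: 12.25
position: [0.502, 0.2617, 0.0639]
ee_rot: [-3.14, 0.087, -0.002]
force: [5.5, -2.0, 3.9]
width: 0.13
gripper_force: 20.0
```

```bash
python3 st.py
```

```text
12.25 [0.50198486 0.26165943 0.06392826] -93.1598213287751 [ 5.50648052 -2.03921598  3.89118834] [-0.27842282 -1.30759612 -0.00668011] -2.122346607069945 0.1303853843272714
```

Call:
arm_command(deltas=[0, 0, -0.01, 0, 0, 0, 5, 0, 0, -0.02, 0, 0, 0, 5, 0, 0, -0.03, 0, 0, 0, 5, 0, 0, -0.03, 0, 0, 0, 5])

```text
clock: 12.65
position: [0.5017, 0.2618, 0.0638]
ee_rot: [-3.137, 0.159, -0.001]
force: [4.1, -1.7, 1.7]
width: 0.131
gripper_force: 20.4
```

```bash
python3 st.py
```

```text
12.65 [0.50172982 0.26183487 0.06382624] -95.81536212595493 [ 4.1496024  -1.69396305  1.72892862] [-0.12520565 -1.17914593  0.44394827] -2.158881048258489 0.13102578259750555
```

Call:
arm_command(deltas=[0, 0, 0, 0, 0, 0, 40, 0, 0, 0, 0, 0, 0, 40, 0, 0, 0, 0, 0, 0, 40, 0, 0, 0, 0, 0, 0, 40, 0, 0, 0, 0, 0, 0.03, 40, 0, 0, 0, 0, 0, 0.07, 40, 0, 0, 0, 0, 0, 0.11, 40, 0, 0, 0.09, 0, -0.03, 0.13, 40, 0, 0, 0.18, 0, -0.06, 0.13, 40, 0, 0, 0.27, 0, -0.06, 0.13, 40, 0, 0, 0.36, 0, -0.06, 0.13, 40, 0, 0, 0.45, 0, -0.06, 0.13, 40, 0, 0, 0.54, 0, -0.06, 0.13, 40, 0, 0, 0.63, 0, -0.06, 0.13, 40, 0, 0, 0.72, 0, -0.06, 0.13, 40, 0, 0, 0.81, 0, -0.06, 0.13, 40, 0, 0, 0.9, 0, -0.06, 0.13, 40, 0, 0, 0.96, 0, -0.06, 0.13, 40, 0, 0, 0.96, 0, -0.06, 0.13, 40, 0, 0, 0.96, 0, -0.06, 0.13, 40])

```text
clock: 14.65
position: [0.501, 0.2016, 0.1936]
ee_rot: [-2.399, -2.028, 0.001]
force: [0.7, 0.3, -0.5]
width: 0.436
gripper_force: 0.0
```

```bash
python3 w.py w4
```

```text
14.65 [0.50104531 0.20159948 0.19360304] tooly -9.590523007081199 toolz [-4.92122421e-04 -1.25038421e-04 -9.99999871e-01] [-0.3475141   0.35963301 -0.17530681  1.83612244  0.07522276  0.95272494
 -0.72287309] [ 0.67460193  0.34796861 -0.5157956 ]
```

View pics/w4.png

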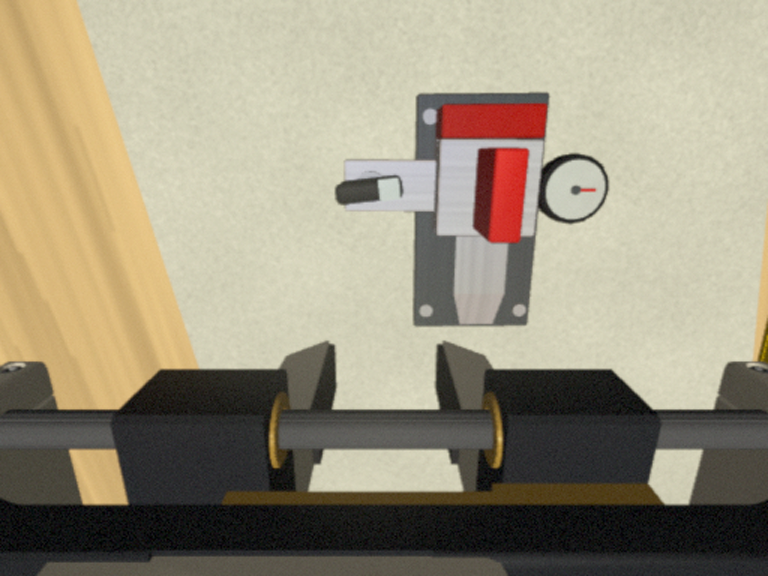

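The bar has turned to about 83° from the carriage's axis, at (338–402, 190). The carriage sits flush with the stop at row 137, and the gripper is clear.

```bash
python3 -c "
from cell import arm
print(arm.sign_off())"
```

```text
the job is handed in; nothing more can be done
None
```

The red-ribbed carriage is home against the red stop, its clamp knob is turned clockwise to its stop and released, I left the blue-ribbed carriage alone, and the job was handed in at about 14.7 s.

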